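# Load a dish into the reader and latch its tray

## Task

Lay the petri dish flat, lid up, in the round nest of the dish reader's open tray and let go of it. Then gently press the tray into the reader until its push-push latch catches, let go, and make sure that the tray stays in. Leave the other things on the bench where they are.

Things in the scene. Friction and masses are not known exactly. Their poses are not given: they have to be found in the camera images.
- petri_dish: clear round petri dish with its lid on, 64 mm across at the lid and 16 mm high (firm to grip 60 mm across, 12 mm high), about 30 g, lying flat on the bench. Origin: centre of its underside; z up through the lid.
- reader: low white dish reader fixed to the bench, 164 mm deep (x), 116 wide (y), 62 high, with a wide slot in its front. Origin: on the bench under the middle of its front face; x points from front to back (the way the tray is pressed in), y to its left, z up; turned a little about z. Its grey tray, with white front plate and blue tab, starts out: the tab's end is 138 mm before the front face.
- tray_nest (a point): centre of the floor of the tray's round nest; moves with the tray, axes as the reader's. Nest 66 mm wide, 3 deep, floor 24 mm above the bench; tray plate 99 (x) by 88 mm, top 27 mm above the bench. White front plate: x = -63 to -57 mm from here, 104 mm wide, 16 to 46 mm above the bench. Tray out: the reader's front face is 50 mm ahead (+x) of here.
- tray_tab (a point): centre of the front end of the blue tab by which the tray is pressed, 31 mm above the bench; moves with the tray. The tab is 16 mm wide (y), 26 mm high (18 to 44 mm above the bench) and stands out 25 mm from the white front plate, along the reader's -x.
- tray (a joint): how far the tray is pressed in, m; 0 = fully out, as it starts. A spring pushes it out with 2 N at 0, rising evenly to 5 or 6 N near the catch. Push-push latch, as in a retracting pen: press the tray on to its springy end stop and let go; it comes back 4 to 6 mm and stays. Pressed less far it springs out; pressed to the stop a second time it is released.
- slot (a point): centre of the slot in the reader's front face, 30 mm above the bench, axes as the reader's. Inside, unseen, is the latch: the tray stays at a joint value that differs each time, between 0.074 and 0.104; the end stop begins 4.5 mm past that and must be felt: there the force climbs by 12 N per mm. A press of 10 to 15 N in all is enough; over 20 N harms it.
- timer: bystander: small white square timer 62 x 62 x 18 mm. Origin: centre of its underside.
- tape_roll: bystander: roll of tan tape lying flat, 61 mm across, 18 mm high. Origin: centre of its underside.
- beaker: bystander: clear plastic beaker, 59 mm across, 72 mm high. Origin: centre of its underside.
- white_bottle: bystander: white bottle with a blue cap, 58 mm across, 125 mm high. Origin: centre of its underside.
- brown_bottle: bystander: brown bottle with a black cap, 50 mm across, 105 mm high. Origin: centre of its underside.
- cuvette_box: bystander: closed blue-grey plastic box 68 x 110 x 46 mm. Origin: centre of its underside.
- pen: bystander: black pen 138 mm long, 16 mm thick, lying. Origin: at its underside, midway.
- keypad_meter: bystander: grey hand-held meter with keys, 138 x 45 x 22 mm, lying. Origin: centre of its underside.
Things that resemble listed ones, but are neither listed nor needed, are in the scene too. What is shaped like the petri_dish but red is not meant.

How it is judged:
By the outcome, as a careful person would: the job done as asked, in the order asked, and still so for the second after the job is handed in, with the robot touching nothing.
It also fails if it takes over 58 s, if anything falls off the work surface, if the arm or the gripper's body presses on something with over 40 N, if the wrist force passes 120 N, or if a joint passes its speed limit or range.

## Robot

A 6-joint arm with a two-finger parallel gripper is mounted at the origin on a cart in front of the work surface, level with it; the furniture and walls round the work are solid. World frame = base frame: x ahead of the robot, y to its left, z up, the work surface at z = 0. Lengths are in mm, angles in rad, forces in N, time in s.
With the tool pointing down it reaches from about 425 to 1125 mm from the base axis. Payload 14.9 kg.
Tool frame: the origin (TCP) lies midway between the tips of the shut fingers; the grasp point (between the pads) lies 19 mm behind it; z points along the fingers, y is the direction in which the jaws open and shut (so a half turn about z gives the same grasp; the last joint's range is limited). The gripper opens to 91 mm and grips with 3 to 60 N. Pads are 32 mm wide; open, the fingers measure 118 mm over their backs; the gripper's body (76 mm by 178 mm) begins 60 mm behind the grasp point.
Start: joints at [-1.229, 0.379, 1.734, -0, 1.028, -0.033], TCP at [256.257, -651.422, 213.932] pointing down, gripper open.
Joint ranges: [-2.77, 2.77], [-0.74, 2.19], [0, 2.66], [-1.06, 4.2], [0.31, 2.87], [-3.08, 3.08]. Speed limits (rad/s): [1.89, 1.89, 2.39, 3.14, 3.14, 3.14].

## Interface

Orientations are given as a unit quaternion [w, x, y, z].
In Python, from rig import arm, viewer, finish_job gives the robot as it stands.
- The arm moves only by the tool jog_arm, never from a script. Its argument "steps" is one flat list of numbers, 7 for each row, row after row: the shift along the tool's x, y, z in m, then the turn, a rotation vector about the tool's x, y, z in rad, then the finger opening in m, from 0 to 0.0912. A call has 1 to 20 rows; each row shifts and turns the commanded pose from where the row before left it, along the tool's axes as they then stand; what a row does not reach is not made up. A row lasts 1/8 s, in which the tool goes at most 62.5 mm and 10.7 degrees, less where a joint would pass 70% of its speed; a pose out of reach is approached as far as the arm can. A call with a gripper value outside its range is refused whole. The fingers move at their own pace and stop on an object; "squeeze" is the grip in N (left out, the last holds). Time passes only in rows, so rows that do not move let the fingers close. It gives the time, the measured TCP pose, the force and the opening at its end, in the units of the state.
- arm.get_state(): the state, without advancing time (a new reading comes with each control period).
- viewer.read_camera(name): name is "scene" or "top"; returns the picture (384x512x3 uint8, blue, green, red); there is no depth.
- viewer.camera_model(name): a dict with "mtx" (3x3 intrinsics, pixels), "k1" (the pictures are not rectified: a ray, as slopes to the right and down, at radius r is drawn at 1 + k1 r^2 times it, then the intrinsics apply), "xyz" and "attitude" of the camera in the world. Camera axes: x right, y up, looking along -z (the intrinsics and any distortion apply to the point x, -y, -z); pixel columns grow to the right and rows downward; lengths in mm; the calibration is good to about 2 mm. A picture is of the moment at which its call begins. camera_model takes no time and is no camera call.
- finish_job(): hands the job in, once; it reports no verdict.
The state is a dict: "time_s": time; "q": joint angles; "qvel": joint speeds; "joint_torque": joint torques, N m; "tool_pos": TCP position; "tcp_rot": TCP orientation; "ft_force": force on the tool from outside, world axes, zero at the start; "ft_torque": the same for the moment, N m; "finger_gap": finger opening in mm.
Only numpy, scipy, OpenCV 4.12 (cv2) and the standard library are available. Lean on these libraries where they do the work, as an engineer would, in place of code of your own. Each camera call takes 0.05 s, during which the arm holds its last target. There are 200 camera calls.

## Working session

There is one attempt and no reset: what is moved stays moved. The work goes in short steps, Python scripts to look and compute and a tool call to move; the robot and the scene stay as the last step left them, time stands still between calls to the robot, and variables do not carry over. Pictures are saved under pics/ and viewed, about 8 in all and at most 12, crops included, and the job is handed in when it is done.

Besides the shell and the picture viewer there is one more tool, called after "Emit:" by a JSON object that holds its "api" and its "payload". jog_arm: Moves the arm, as the interface text tells. Its arguments: {"type":"object","properties":{"steps":{"type":"array"},"squeeze":{"type":"number"}},"required":["steps"]}

```bash
mkdir -p pics
python3 - <<'E'
from rig import arm, viewer
import cv2, numpy as np
print(arm.get_state())
for n in("scene","top"):
    im=viewer.read_camera(n); cv2.imwrite(f"pics/{n}0.png",im)
    cv2.imwrite(f"pics/{n}0b.png",cv2.resize(im,(768,576),interpolation=cv2.INTER_CUBIC))
    print(n,viewer.camera_model(n))
E
```

```text
{'time_s': 0.0, 'q': array([-1.22932380e+00,  3.79418553e-01,  1.73474975e+00,  1.22690276e-05,
        1.02845879e+00, -3.32753762e-02]), 'qvel': array([-0.00016524, -0.00021733, -0.00179288,  0.00143329, -0.0008374 ,
        0.00030331]), 'joint_torque': array([ 1.15163301e-03, -7.63725257e+01, -4.34362113e+01,  6.51396113e-02,
        4.24883841e-02, -9.43366558e-05]), 'tool_pos': array([ 256.11637203, -651.06703313,  213.29662509]), 'tcp_rot': array([-5.11895145e-04,  9.82497260e-01,  1.86276318e-01, -7.41971018e-05]), 'ft_force': array([-0.61051441,  0.2361826 , -0.10862267]), 'ft_torque': array([-0.02528686,  0.00072231, -0.00204815]), 'finger_gap': 91.17384195598761}
scene {'mtx': array([[454.37014688,   0.        , 258.1656878 ],
       [  0.        , 454.37014688, 193.51595991],
       [  0.        ,   0.        ,   1.        ]]), 'k1': -0.11993070744289315, 'xyz': array([-451.88784464,  719.72082964, 1334.66400048]), 'attitude': array([-0.38732001, -0.1666376 ,  0.33812195,  0.8413612 ])}
top {'mtx': array([[397.42850574,   0.        , 251.37143358],
       [  0.        , 397.42850574, 186.49410152],
       [  0.        ,   0.        ,   1.        ]]), 'k1': -0.0006960769113024144, 'xyz': array([ 298.26667974,  -72.891777  , 1418.02838823]), 'attitude': array([ 0.71205422,  0.05582228, -0.06541205, -0.69683852])}
```

View pics/scene0b.png

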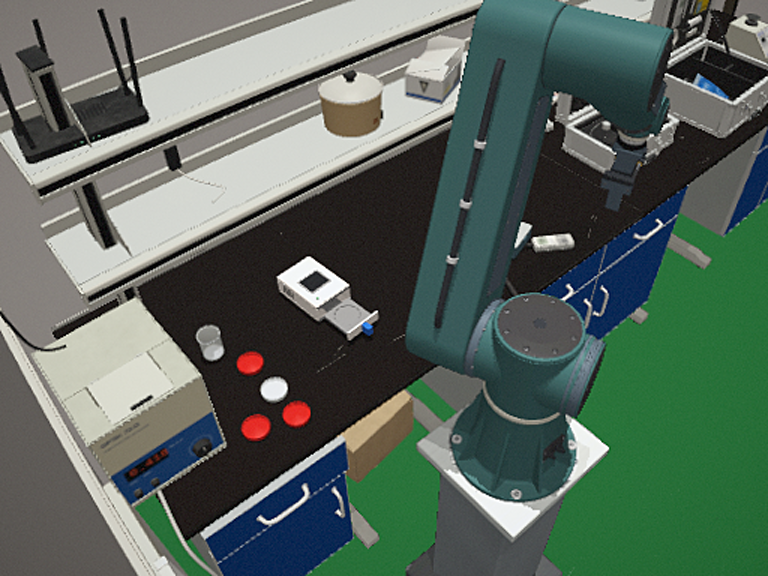

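View pics/top0b.png

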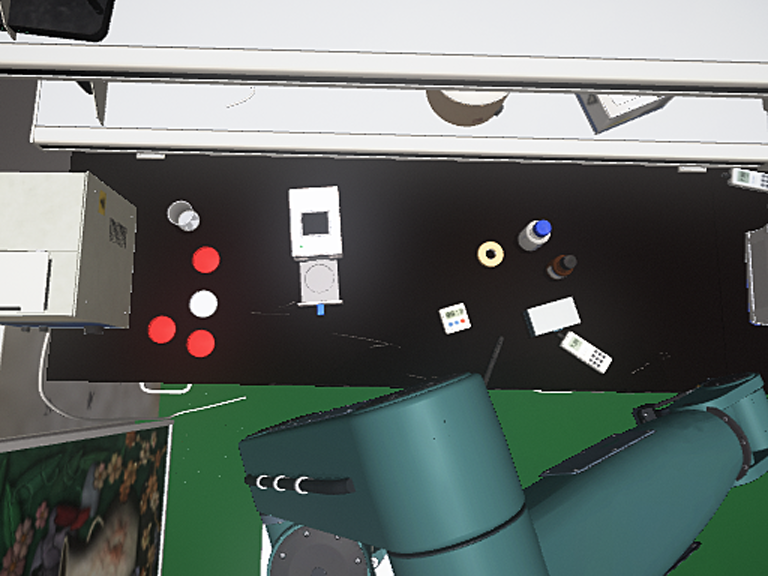

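The top view shows the clear or white dish at about (135,203) in native pixels, with three red ones around it. The tray nest is at about (213,186) and the tab at about (214,206). The scene view has the dish at (183,260) and the tab at (245,218).

```bash
cat > cam.py <<'E'
import numpy as np, cv2
from scipy.spatial.transform import Rotation as R
from rig import arm, viewer
def ray(n,uv):
    m=viewer.camera_model(n); K=m["mtx"]
    p=cv2.undistortPoints(np.array([[uv]],float),K,np.array([m["k1"],0,0,0.]))[0,0]
    q=m["attitude"]; d=R.from_quat([q[1],q[2],q[3],q[0]]).apply([p[0],-p[1],-1])
    return m["xyz"],d/np.linalg.norm(d)
def plane(n,uv,z):
    o,d=ray(n,uv); return o+d*(z-o[2])/d[2]
def tri(a,b):
    o1,d1=ray("scene",a); o2,d2=ray("top",b)
    s=np.linalg.lstsq(np.c_[d1,-d2],o2-o1,rcond=None)[0]
    p,q=o1+s[0]*d1,o2+s[1]*d2; return (p+q)/2,np.linalg.norm(p-q)
def blob(mask,box):
    x0,y0,x1,y1=box; m=np.zeros_like(mask); m[y0:y1,x0:x1]=mask[y0:y1,x0:x1]
    k,l,s,c=cv2.connectedComponentsWithStats(m); i=1+np.argmax(s[1:,4]); return c[i],s[i],l==i
E
python3 - <<'E'
from cam import *
S=cv2.imread("pics/scene0.png");T=cv2.imread("pics/top0.png")
w=lambda im:((im.min(2)>110)*255).astype(np.uint8)
bl=lambda im:((im[...,0].astype(int)-im[...,2]>60)*255).astype(np.uint8)
ds,ss,_=blob(w(S),(165,245,200,275)); dt,st,_=blob(w(T),(120,185,150,220))
print("dish",ds,ss,dt,st,tri(ds,dt)); 
for z in(0,8,16):print(z,plane("scene",ds,z),plane("top",dt,z))
bs,s1,_=blob(bl(S),(230,205,260,230)); bt,s2,_=blob(bl(T),(200,195,225,215))
print("tab",bs,s1,bt,s2,tri(bs,bt))
a=cv2.resize(S[165:235,180:260],None,fx=6,fy=6,interpolation=cv2.INTER_CUBIC)
b=cv2.resize(T[120:214,185:235],None,fx=6,fy=6,interpolation=cv2.INTER_CUBIC)
o=np.zeros((564,480+300,3),np.uint8);o[:420,:480]=a;o[:,480:]=b;cv2.imwrite("pics/crop1.png",o)
E
```

```text
dish [182.39224138 258.98275862] [174 251  18  17 232] [135.14606742 202.07865169] [126 193  19  19 267] (array([477.68180399, 323.21393956,  11.06679165]), np.float64(2.6306951238628824))
0 [4.86616095e+02 3.20687498e+02 2.27373675e-13] [478.14299337 325.32849652   0.        ]
8 [480.99068506 323.07931144   8.        ] [477.12819669 323.08188269   8.        ]
16 [475.36527559 325.47112439  16.        ] [476.1134     320.83526886  16.        ]
tab [244.63265306 218.73469388] [241 215   8   9  49] [213.02702703 205.78378378] [211 202   5   8  37] (array([467.22186157,  43.79031505,  30.96381266]), np.float64(0.04488107632458076))
```

View pics/crop1.png

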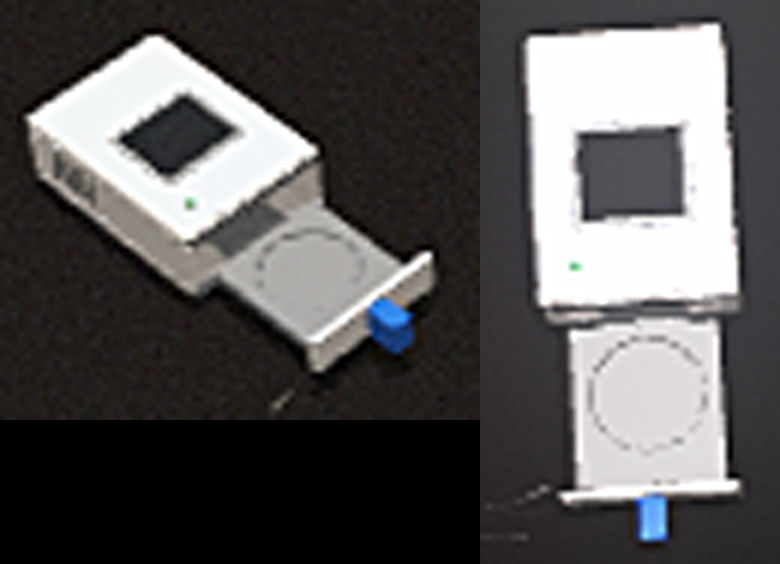

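Crop: nest ring is at about (647,393) in the top part and (311,270) in the scene part. Next I fit these and get the yaw from the roof and screen edges.

Run:
```python
from cam import *
S=cv2.imread("pics/scene0.png");T=cv2.imread("pics/top0.png")
def ring(im,c,rx,off):
    g=cv2.cvtColor(im,cv2.COLOR_BGR2GRAY).astype(np.float32)
    bh=cv2.morphologyEx(g,cv2.MORPH_BLACKHAT,np.ones((5,5)))
    y,x=np.mgrid[:im.shape[0],:im.shape[1]]; d=np.hypot(x-c[0],(y-c[1])*off)
    m=(d>rx*.75)&(d<rx*1.25)&(bh>12)
    p=np.c_[x[m],y[m]].astype(np.float32); return p
for n,im,c,rx,off in(("scene",S,(231.4,209.7),9.2,1.15),("top",T,(212.4,185.1),9.8,1.)):
    p=ring(im,c,rx,off); e=cv2.fitEllipse(p); print(n,len(p),e)
    w=np.array([plane(n,q,27)[:2] for q in p]); A=np.c_[2*w,np.ones(len(w))]; s=np.linalg.lstsq(A,(w**2).sum(1),rcond=None)[0]
    print("circle at z27",s[:2],np.sqrt(s[2]+s[0]**2+s[1]**2))
    globals()[n]=e[0]
print("nest tri",tri(scene,top))
def rect(n,im,box,z):
    g=im.max(2); m=((g<110)*255).astype(np.uint8); c,s,l=blob(m,box)
    ct=cv2.findContours(l.astype(np.uint8),0,1)[0][0]
    w=np.array([plane(n,q[0].astype(float),z)[:2] for q in ct],np.float32); print(n,"screen",cv2.minAreaRect(w),plane(n,c,z))
rect("scene",S,(198,178,222,196),62); rect("top",T,(199,140,220,158),62)
m=((T.min(2)>120)*255).astype(np.uint8)
L=[];Rr=[]
for r in range(130,167):
    x=np.where(m[r,188:232])[0]+188; L.append(plane("top",(x[0]-.5,r),62)[:2]);Rr.append(plane("top",(x[-1]+.5,r),62)[:2])
for e in(L,Rr):
    v=cv2.fitLine(np.array(e,np.float32),cv2.DIST_HUBER,0,.01,.01).ravel(); v*=np.sign(v[0]); print("edge yaw",np.arctan2(v[1],v[0]),v)
```

```text
scene 42 ((231.122314453125, 210.1058807373047), (16.567096710205078, 18.09212875366211), 118.59808349609375)
circle at z27 [543.19134978  52.01537079] 36.68259857806749
top 62 ((212.4715118408203, 184.8135528564453), (18.820446014404297, 20.157957077026367), 0.06829765439033508)
circle at z27 [542.96986497  48.76846437] 34.47086729119079
nest tri (array([544.03607737,  49.72446875,  20.14738796]), np.float64(0.8466266372502238))
scene screen ((669.3079833984375, 62.08644485473633), (51.7249870300293, 59.864479064941406), 5.019272804260254) [669.21003564  62.52140106  62.        ]
top screen ((665.5784301757812, 60.73565673828125), (51.463382720947266, 59.7577018737793), 5.657641887664795) [665.29509116  60.50112279  62.        ]
edge yaw 0.08145734 [9.9668419e-01 8.1367292e-02 6.8986664e+02 1.2107361e+02]
edge yaw 0.09255498 [9.9571985e-01 9.2422895e-02 6.6877734e+02 1.4779059e+00]
```

Emit:
{"api": "jog_arm", "payload": {"steps": [0, 0, 0, 0, 0, 0.1413, 0.0912, 0, 0, 0, 0, 0, 0.1413, 0.0912, 0.0333, -0.0417, 0, 0, 0, 0, 0.0912, 0.0333, -0.0417, 0, 0, 0, 0, 0.0912, 0.0333, -0.0417, 0, 0, 0, 0, 0.0912, 0.0333, -0.0417, 0, 0, 0, 0, 0.0912, 0.0333, -0.0417, 0, 0, 0, 0, 0.0912, 0.0333, -0.0417, 0, 0, 0, 0, 0.0912, 0.0333, -0.0417, 0, 0, 0, 0, 0.0912, 0.0333, -0.0417, 0, 0, 0, 0, 0.0912, 0.0333, -0.0417, 0, 0, 0, 0, 0.0912, 0.0046, -0.0498, 0, 0, 0, 0, 0.0912, 0.0046, -0.0498, 0, 0, 0, 0, 0.0912, 0.0046, -0.0498, 0, 0, 0, 0, 0.0912, 0.0046, -0.0498, 0, 0, 0, 0, 0.0912, 0.0046, -0.0498, 0, 0, 0, 0, 0.0912, 0.0046, -0.0498, 0, 0, 0, 0, 0.0912, 0.0046, -0.0498, 0, 0, 0, 0, 0.0912, 0.0046, -0.0498, 0, 0, 0, 0, 0.0912], "squeeze": 8}}

```text
time_s: 2.48
tool_pos: [519.7, 151.6, 213.9]
tcp_rot: [0.0, 0.999, 0.046, -0.0]
ft_force: [0.0, -1.1, -0.2]
finger_gap: 90.8
```

Emit:
{"api": "jog_arm", "payload": {"steps": [-0.0063, -0.0436, 0.031, 0, 0, 0, 0.0912, -0.0063, -0.0436, 0.031, 0, 0, 0, 0.0912, -0.0063, -0.0436, 0.031, 0, 0, 0, 0.0912, -0.0063, -0.0436, 0.031, 0, 0, 0, 0.0912, 0, 0, 0.035, 0, 0, 0, 0.0912, 0, 0, 0.03, 0, 0, 0, 0.0912, 0, 0, 0.019, 0, 0, 0, 0.0912, 0, 0, 0, 0, 0, 0, 0.0912]}}

```text
time_s: 3.48
tool_pos: [478.4, 320.8, 5.0]
tcp_rot: [0.0, 0.999, 0.046, -0.001]
ft_force: [-0.1, 0.7, 0.8]
finger_gap: 91.3
```

Emit:
{"api": "jog_arm", "payload": {"steps": [0, -0.002, 0, 0, 0, 0, 0.075, 0, 0, 0, 0, 0, 0, 0.068, 0, 0, 0, 0, 0, 0, 0.062, 0, 0, 0, 0, 0, 0, 0.056, 0, 0, 0, 0, 0, 0, 0.052, 0, 0, 0, 0, 0, 0, 0.052, 0, 0, 0, 0, 0, 0, 0.052], "squeeze": 8}}

```text
time_s: 4.35
tool_pos: [479.0, 323.4, 6.4]
tcp_rot: [-0.0, 0.999, 0.046, 0.0]
ft_force: [-1.3, -1.5, 6.9]
finger_gap: 59.3
```

Emit:
{"api": "jog_arm", "payload": {"steps": [0, 0, -0.015, 0, 0, 0, 0.052, 0, 0, -0.03, 0, 0, 0, 0.052, 0, 0, -0.03, 0, 0, 0, 0.052, 0, 0, -0.02, 0, 0, 0, 0.052, 0, 0, 0, 0, 0, 0, 0.052]}}

```text
time_s: 4.97
tool_pos: [479.5, 323.7, 102.5]
tcp_rot: [-0.001, 0.999, 0.046, 0.001]
ft_force: [-0.6, 0.1, -0.7]
finger_gap: 59.0
```

Run:
```python
from cam import *
s=arm.get_state();print(s["tool_pos"],s["ft_force"],s["finger_gap"])
S=viewer.read_camera("scene");T=viewer.read_camera("top");cv2.imwrite("pics/s1.png",S);cv2.imwrite("pics/t1.png",T)
a=cv2.resize(S[200:300,140:240],(400,400),interpolation=cv2.INTER_CUBIC);b=cv2.resize(T[150:250,90:190],(400,400),interpolation=cv2.INTER_CUBIC)
cv2.imwrite("pics/crop2.png",np.hstack([a,b]))
```

```text
[479.47605743 323.74197425 102.47219072] [-0.57628519  0.06009531 -0.69775933] 59.03696721028449
```

View pics/crop2.png

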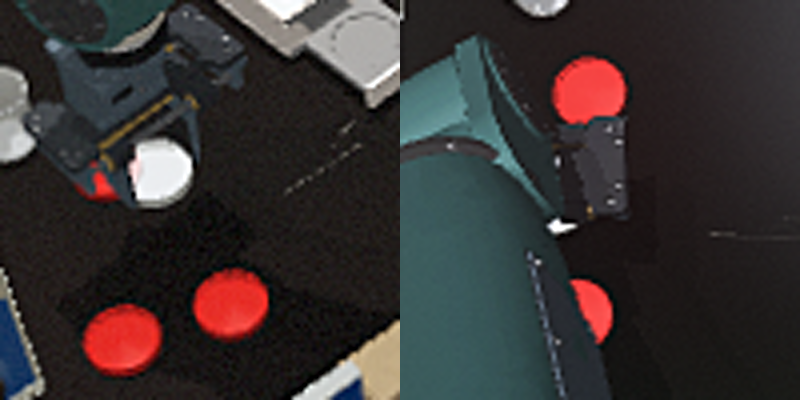

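The dish is held level between the fingers, at crop (163,173). I'll carry it over the nest.

Emit:
{"api": "jog_arm", "payload": {"steps": [0.0028, 0.0199, 0, 0, 0, 0, 0.052, 0.0055, 0.0398, 0, 0, 0, 0, 0.052, 0.0055, 0.0398, 0, 0, 0, 0, 0.052, 0.0055, 0.0398, 0, 0, 0, 0, 0.052, 0.0055, 0.0398, 0, 0, 0, 0, 0.052, 0.0055, 0.0398, 0, 0, 0, 0, 0.052, 0.0055, 0.0398, 0, 0, 0, 0, 0.052, 0.0028, 0.0199, 0, 0, 0, 0, 0.052, 0, 0, 0.02, 0, 0, 0, 0.052, 0, 0, 0.0225, 0, 0, 0, 0.052, 0, 0, 0, 0, 0, 0, 0.052]}}

```text
time_s: 6.45
tool_pos: [541.3, 49.3, 56.8]
tcp_rot: [-0.0, 0.999, 0.046, -0.002]
ft_force: [0.0, 0.5, 0.2]
finger_gap: 59.3
```

Run:
```python
from cam import *
s=arm.get_state();print(s["tool_pos"],s["ft_force"],s["finger_gap"])
S=viewer.read_camera("scene");cv2.imwrite("pics/s2.png",S);T=viewer.read_camera("top")
cv2.imwrite("pics/crop3.png",np.hstack([cv2.resize(S[160:235,185:260],(400,400),interpolation=cv2.INTER_CUBIC),cv2.resize(T[135:210,175:250],(400,400),interpolation=cv2.INTER_CUBIC)]))
```

```text
[541.29666609  49.25167158  56.78914138] [0.04468478 0.46750913 0.20337213] 59.2627111484611
```

View pics/crop3.png

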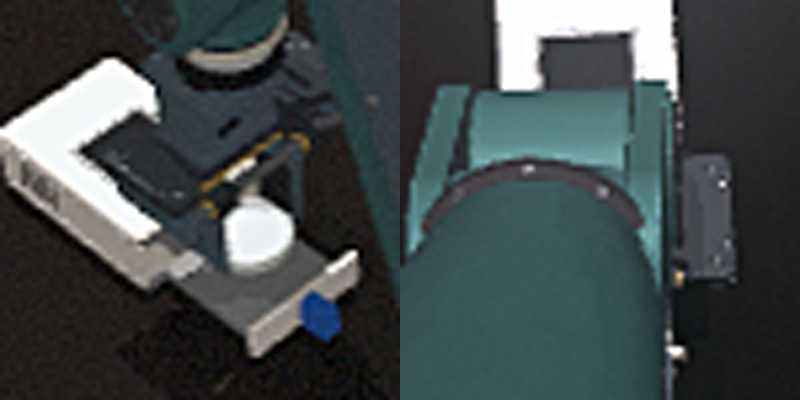

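The dish hovers over the nest with its lid at crop (258,238). I'll fit the lid circle to get its x offset in the hand.

Run:
```python
from cam import *
from scipy.optimize import least_squares
S=cv2.imread("pics/s2.png"); f=5.333
g=S.min(2); cx,cy=185+258/f,160+235/f
print(g[int(cy)-9:int(cy)+10,int(cx)-9:int(cx)+10])
G=cv2.GaussianBlur(g,(0,0),.5).astype(np.float32)
pts=[]
for a in np.radians(np.arange(-35,150,6)):   # image angle, down positive: right, front, left sides
    r=np.arange(3,11,.1); x=cx+r*np.cos(a); y=cy+r*np.sin(a)
    v=cv2.remap(G,x.astype(np.float32)[None],y.astype(np.float32)[None],1)[0]
    k=np.where(v<190)[0]; 
    if len(k): pts.append((x[k[0]],y[k[0]]))
w=np.array([plane("scene",p,66.5)[:2] for p in pts])
o=least_squares(lambda c:np.hypot(*(w-c[:2]).T)-c[2],[541,49,32],loss="soft_l1"); print("free",o.x)
o=least_squares(lambda c:np.hypot(*(w-c).T)-32,[541,49],loss="soft_l1"); print("r32",o.x,np.round(o.fun,1))
```

```text
[[ 40  25  32  26  23  21  66 112 129  68  14  17  20  32  20  38  57  44
   20]
 [ 28  33  37  32  23  48 101 132 120  80   0  15  18  22  25  35  50  40
   18]
 [ 38  33  35  28  21  67 168 213 209 197 138  52   2  13  23  31  43  45
   24]
 [ 60  30  19  19   7  54 150 195 192 194 195 190 108   0   6  27  46  44
   26]
 [ 74  42  19   3 100 206 241 233 236 232 216 220 239 179  50  13  40  40
   24]
 [ 52  33   3 103 217 255 248 244 244 242 242 241 239 248 221 115  34  39
   23]
 [ 42  33  57 202 255 247 242 240 240 239 239 238 240 244 241 181  13  26
   18]
 [ 47  52  35 190 255 242 240 237 238 237 238 237 237 240 242 213  39  16
   21]
 [ 54  48  26 184 255 242 237 237 238 237 236 236 237 240 247 230  37   4
   14]
 [ 52  45  27 185 255 242 238 238 237 235 237 236 237 241 240 198  44  14
    5]
 [ 52  45  24 145 229 241 238 236 236 236 237 237 238 245 241 159  79  74
   15]
 [ 51  45  32 145 230 245 238 236 237 237 238 239 245 239 183 100  71  85
   76]
 [ 51  49  38  97 204 248 240 238 240 240 243 248 242 184 110  88  75  80
   84]
 [ 42  46  40 102 214 255 248 246 248 251 242 188 137 122  94  74  75  81
   82]
 [ 80  47  43  72 137 180 195 204 197 159 127 130 126  97  76  77  80  81
   79]
 [101  59  49  49 102 143 135 135 136 141 135 104  90  76  81  81  83  80
   83]
 [ 80  82  78  64  78  96 102 106 104  83  74  73  74  80  84  76  75  80
   76]
 [ 79  80  81  80  80  77  75  73  78  75  81  82  81  81  76  81  81  76
   73]
 [ 77  85  81  79  82  81  77  82  80  80  79  77  79  83  80  76  79  78
  115]]
free [537.59469315  51.25194698  30.29817622]
r32 [539.53986993  51.60784844] [-0.7 -0.7 -0.3 -0.2  0.1 -0.  -0.1 -0.1  0.2  0.2  0.   0.2  0.3  0.3
  0.1 -0.1 -0.5 -0.1  0.3 -0.   0.  -0.1  0.1  0.1  0.9  0.9  0.3 -0.2
 -0.8 -2.1 -4.2]
```

Emit:
{"api": "jog_arm", "payload": {"steps": [0, 0, 0, 0, 0, 0, 0.052, 0, 0, 0, 0, 0, 0, 0.052]}}

```text
time_s: 6.8
tool_pos: [543.2, 49.5, 59.1]
tcp_rot: [-0.0, 0.999, 0.046, 0.001]
ft_force: [0.1, -0.8, -0.2]
finger_gap: 59.3
```

```bash
cat > lid.py <<'E'
from cam import *
from scipy.optimize import least_squares
def lid(S,c,z,thr=190,a0=-35,a1=125):
    G=cv2.GaussianBlur(S.min(2),(0,0),.5).astype(np.float32); pts=[]
    for a in np.radians(np.arange(a0,a1,6)):
        r=np.arange(3,11,.1); x=c[0]+r*np.cos(a); y=c[1]+r*np.sin(a)
        v=cv2.remap(G,x.astype(np.float32)[None],y.astype(np.float32)[None],1)[0]
        k=np.where(v<thr)[0]
        if len(k): pts.append((x[k[0]],y[k[0]]))
    w=np.array([plane("scene",p,z)[:2] for p in pts])
    o=least_squares(lambda c:np.hypot(*(w-c).T)-32,w.mean(0),loss="soft_l1"); return o.x,np.abs(o.fun).mean()
E
python3 - <<'E'
from lid import *
import time
for i in range(2):
    S=viewer.read_camera("scene");s=arm.get_state();cv2.imwrite(f"pics/s3{i}.png",S)
    print(s["time_s"],s["tool_pos"],s["ft_force"])
    # seed from predicted position
    m=((S.min(2)>200)*255).astype(np.uint8); c,st,_=blob(m,(222,195,245,214)); print(c,st)
    for t in(170,190):print(lid(S,c,s["tool_pos"][2]+10,t))
E
```

```text
6.85 [543.14421731  49.50471497  58.9754151 ] [-0.00596564 -0.22559029 -0.59801027]
[232.31775701 202.74766355] [227 198  12  11 107]
(array([539.75660316,  52.78096853]), np.float64(0.2926357630225869))
(array([541.17894625,  52.74895767]), np.float64(0.4418685660791755))
6.9 [543.06497367  49.51423478  58.87641954] [-0.04453042 -0.17951562 -0.74514049]
[232.33944954 202.64220183] [227 197  12  12 109]
(array([539.52445915,  52.6034659 ]), np.float64(0.2781450067438137))
(array([540.98511756,  52.74614924]), np.float64(0.39793367692698617))
```

Emit:
{"api": "jog_arm", "payload": {"steps": [0.0018, 0, 0.01, 0, 0, 0, 0.052, 0, 0, 0.01, 0, 0, 0, 0.052, 0, 0, 0.004, 0, 0, 0, 0.052, 0, 0, 0, 0, 0, 0, 0.052, 0, 0, 0, 0, 0, 0, 0.052, 0, 0, 0, 0, 0, 0, 0.052]}}

```text
time_s: 7.65
tool_pos: [544.8, 49.6, 34.7]
tcp_rot: [0.0, 0.999, 0.046, 0.0]
ft_force: [0.0, 0.6, -0.6]
finger_gap: 59.3
```

Emit:
{"api": "jog_arm", "payload": {"steps": [0, 0, 0.002, 0, 0, 0, 0.052, 0, 0, 0, 0, 0, 0, 0.052, 0, 0, 0, 0, 0, 0, 0.052]}}

```text
time_s: 8.02
tool_pos: [544.6, 49.6, 32.5]
tcp_rot: [0.0, 0.999, 0.046, 0.0]
ft_force: [0.3, -0.4, 0.1]
finger_gap: 59.0
```

Emit:
{"api": "jog_arm", "payload": {"steps": [0, 0, 0.0015, 0, 0, 0, 0.052, 0, 0, 0, 0, 0, 0, 0.052, 0, 0, 0, 0, 0, 0, 0.052]}}

```text
time_s: 8.4
tool_pos: [544.6, 49.6, 30.9]
tcp_rot: [-0.0, 0.999, 0.046, -0.0]
ft_force: [-0.4, -0.6, 0.7]
finger_gap: 59.1
```

Emit:
{"api": "jog_arm", "payload": {"steps": [0, 0, 0.001, 0, 0, 0, 0.052, 0, 0, 0, 0, 0, 0, 0.052, 0, 0, 0, 0, 0, 0, 0.052]}}

```text
time_s: 8.78
tool_pos: [544.8, 49.6, 30.2]
tcp_rot: [-0.0, 0.999, 0.046, 0.0]
ft_force: [-1.6, 0.8, 5.8]
finger_gap: 59.5
```

Run:
```python
from lid import *
S=viewer.read_camera("scene");s=arm.get_state();cv2.imwrite("pics/s4.png",S);print(s["tool_pos"],s["ft_force"])
cv2.imwrite("pics/crop4.png",cv2.resize(S[180:235,205:260],(550,550),interpolation=cv2.INTER_CUBIC))
```

```text
[544.78130794  49.61935326  30.18949425] [-1.20718083 -0.25994766  6.16027378]
```

View pics/crop4.png

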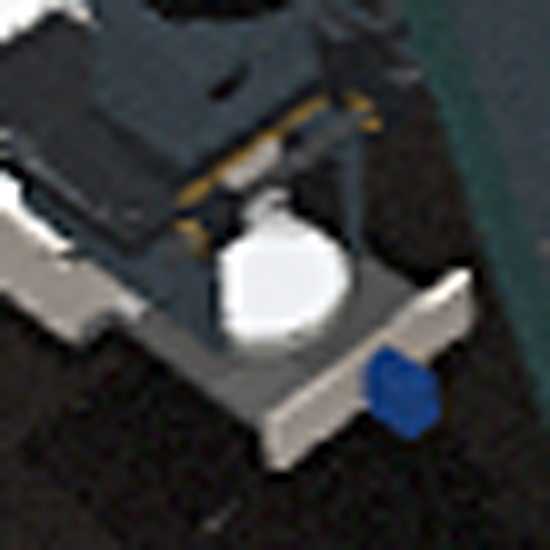

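Contact came at TCP z 30.2, which puts the dish base at about 24, the nest floor. I'll release, then rise.

Emit:
{"api": "jog_arm", "payload": {"steps": [0, 0, 0, 0, 0, 0, 0.064, 0, 0, 0, 0, 0, 0, 0.072, 0, 0, 0, 0, 0, 0, 0.08, 0, 0, 0, 0, 0, 0, 0.0912, 0, 0, 0, 0, 0, 0, 0.0912, 0, 0, -0.02, 0, 0, 0, 0.0912, 0, 0, -0.04, 0, 0, 0, 0.0912, 0, 0, -0.06, 0, 0, 0, 0.0912, -0.06, 0, 0, 0, 0, 0, 0.06, -0.06, 0, 0, 0, 0, 0, 0.03, -0.01, 0, 0, 0, 0, 0, 0.0, 0, 0, 0, 0, 0, 0, 0.0, 0, 0, 0, 0, 0, 0, 0.0]}}

```text
time_s: 10.45
tool_pos: [416.8, 37.7, 150.7]
tcp_rot: [0.0, 0.999, 0.046, 0.001]
ft_force: [0.6, -0.1, -0.4]
finger_gap: 44.0
```

Run:
```python
from lid import *
s=arm.get_state();print(s["tool_pos"],s["ft_force"],s["finger_gap"])
S=viewer.read_camera("scene");T=viewer.read_camera("top");cv2.imwrite("pics/s5.png",S);cv2.imwrite("pics/t5.png",T)
cv2.imwrite("pics/crop5.png",np.hstack([cv2.resize(S[170:240,195:265],(400,400),interpolation=cv2.INTER_CUBIC),cv2.resize(T[150:220,180:250],(400,400),interpolation=cv2.INTER_CUBIC)]))
```

```text
[416.81168526  37.71829994 150.65824078] [ 0.63769265 -0.10191982 -0.35923127] 43.951253622554965
```

View pics/crop5.png

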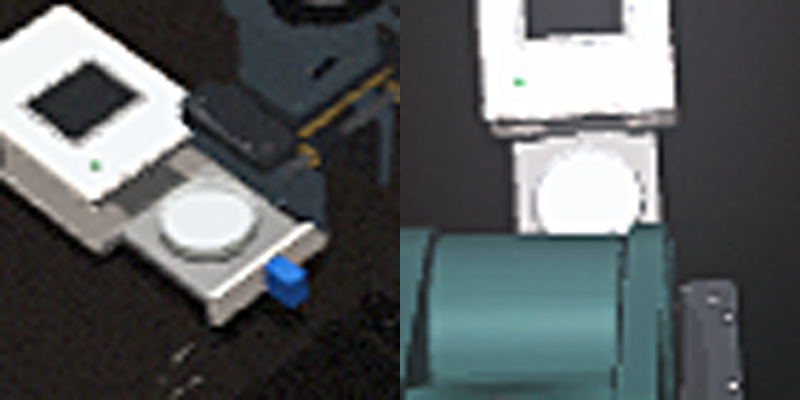

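The dish lies flat and centred in the nest, at crop (208,222). I'll lower the closed fingers in front of the tab.

Emit:
{"api": "jog_arm", "payload": {"steps": [0, 0, 0.04, 0, 0, 0, 0, 0, 0, 0.04, 0, 0, 0, 0, 0, 0, 0.032, 0, 0, 0, 0, 0, 0, 0.014, 0, 0, 0, 0, 0, 0, 0, 0, 0, 0, 0, 0, 0, 0, 0, 0, 0, 0, 0, 0, 0, 0, 0, 0, 0, 0]}}

```text
invalid input at $.steps: expected a multiple of 7 numbers
```

Run:
```python
from lid import *
s=arm.get_state();print(s["tool_pos"],s["ft_force"],s["finger_gap"])
S=cv2.imread("pics/s5.png")
c=(195+208/5.714,170+217/5.714)
for z in(40,43):print(z,[lid(S,c,z,t,-180,180) for t in(170,190,210)])
```

```text
[416.33542833  37.7115553  150.15052099] [-0.62318229  0.24983127 -0.15064435] 35.84269114475513
40 [(array([542.68866763,  50.60849538]), np.float64(2.3698068275626345)), (array([543.19850884,  50.8783254 ]), np.float64(0.6697530950780258)), (array([543.81075071,  52.1112639 ]), np.float64(3.151990495883335))]
43 [(array([540.4241682,  52.1487384]), np.float64(2.294301971894254)), (array([540.92457747,  52.426061  ]), np.float64(0.6624156721863039)), (array([541.59168702,  53.65906913]), np.float64(3.2095330498394854))]
```

Emit:
{"api": "jog_arm", "payload": {"steps": [0, 0, 0.04, 0, 0, 0, 0, 0, 0, 0.04, 0, 0, 0, 0, 0, 0, 0.032, 0, 0, 0, 0, 0, 0, 0.014, 0, 0, 0, 0, 0, 0, 0, 0, 0, 0, 0, 0, 0, 0, 0, 0, 0, 0]}}

```text
time_s: 11.3
tool_pos: [416.1, 37.7, 24.8]
tcp_rot: [0.0, 0.999, 0.046, 0.001]
ft_force: [0.1, -0.4, -0.4]
finger_gap: 0.5
```

Emit:
{"api": "jog_arm", "payload": {"steps": [0.008, 0, 0, 0, 0, 0, 0, 0.006, 0, 0, 0, 0, 0, 0, 0.004, 0, 0, 0, 0, 0, 0, 0.002, 0, 0, 0, 0, 0, 0, 0.002, 0, 0, 0, 0, 0, 0, 0.002, 0, 0, 0, 0, 0, 0, 0.002, 0, 0, 0, 0, 0, 0, 0.002, 0, 0, 0, 0, 0, 0, 0.002, 0, 0, 0, 0, 0, 0, 0, 0, 0, 0, 0, 0, 0]}}

```text
time_s: 12.55
tool_pos: [445.2, 40.4, 23.9]
tcp_rot: [-0.0, 0.999, 0.046, -0.0]
ft_force: [-1.6, -1.7, -1.8]
finger_gap: 0.4
```

Emit:
{"api": "jog_arm", "payload": {"steps": [0.002, 0, 0, 0, 0, 0, 0, 0.003, 0, 0, 0, 0, 0, 0, 0.004, 0, 0, 0, 0, 0, 0, 0.004, 0, 0, 0, 0, 0, 0, 0.004, 0, 0, 0, 0, 0, 0, 0.004, 0, 0, 0, 0, 0, 0, 0.004, 0, 0, 0, 0, 0, 0, 0.004, 0, 0, 0, 0, 0, 0, 0.003, 0, 0, 0, 0, 0, 0, 0.002, 0, 0, 0, 0, 0, 0, 0, 0, 0, 0, 0, 0, 0]}}

```text
time_s: 13.92
tool_pos: [479.1, 43.5, 24.0]
tcp_rot: [-0.0, 0.999, 0.046, 0.0]
ft_force: [-3.3, -2.0, -2.3]
finger_gap: 0.5
```

Run:
```python
from lid import *
s=arm.get_state();print(s["tool_pos"],s["ft_force"],s["finger_gap"])
S=viewer.read_camera("scene");cv2.imwrite("pics/s6.png",S)
cv2.imwrite("pics/crop6.png",cv2.resize(S[165:240,190:265],(500,500),interpolation=cv2.INTER_CUBIC))
```

```text
[479.12867571  43.54587695  23.9633818 ] [-3.32106924 -1.95405693 -2.27190549] 0.5466890249090327
```

View pics/crop6.png

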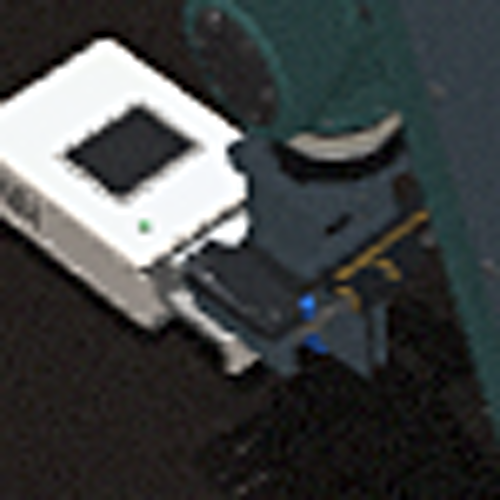

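The tray slides in with the dish riding in it. Lock point is no earlier than joint 0.074, so there is about 34 mm more before the search zone.

Emit:
{"api": "jog_arm", "payload": {"steps": [0.002, 0, 0, 0, 0, 0, 0, 0.004, 0, 0, 0, 0, 0, 0, 0.004, 0, 0, 0, 0, 0, 0, 0.004, 0, 0, 0, 0, 0, 0, 0.004, 0, 0, 0, 0, 0, 0, 0.004, 0, 0, 0, 0, 0, 0, 0.004, 0, 0, 0, 0, 0, 0, 0.003, 0, 0, 0, 0, 0, 0, 0.002, 0, 0, 0, 0, 0, 0, 0.001, 0, 0, 0, 0, 0, 0, 0, 0, 0, 0, 0, 0, 0, 0, 0, 0, 0, 0, 0, 0]}}

```text
time_s: 15.48
tool_pos: [510.7, 46.4, 23.9]
tcp_rot: [0.0, 0.999, 0.046, -0.0]
ft_force: [-4.4, -2.8, -0.1]
finger_gap: 0.4
```

Run:
```python
from lid import *
s=arm.get_state();print(s["tool_pos"],s["ft_force"])
S=viewer.read_camera("scene");cv2.imwrite("pics/s7.png",S)
s=arm.get_state();print(s["tool_pos"],s["ft_force"])
a=cv2.imread("pics/s5.png")
f=lambda I:cv2.resize(I[190:240,205:255],(400,400),interpolation=cv2.INTER_CUBIC)
cv2.imwrite("pics/crop7.png",np.hstack([f(a),f(S)]))
```

```text
[510.70460375  46.43896321  23.90611082] [-4.43285385 -2.75229574 -0.08529462]
[510.765666    46.42372128  23.94140418] [-4.10155648 -3.3158143  -0.59159668]
```

View pics/crop7.png

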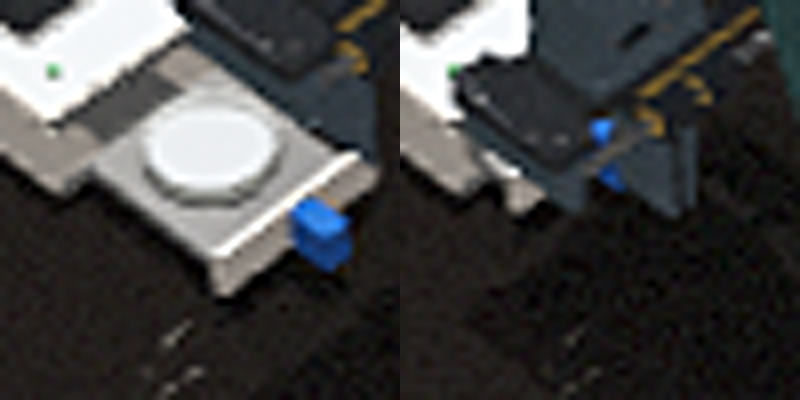

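Run:
```python
from cam import *
u=np.array([.9958,.0919])
p=lambda x,y:plane("scene",((x+.5)/8-.5+205,(y+.5)/8-.5+190),16)[:2]
a,b=p(218,298),p(120,215); print(a,b,(b-a)@u,(b-a)@[-u[1],u[0]])
```

```text
[478.12775788  98.34947914] [550.82575285 102.07484382] 72.73502440769764 -2.971227587693641
```

Both the image and finger contact put the joint at about 72 mm. Advance 5 mm, then feel for the stop in small steps.

Emit:
{"api": "jog_arm", "payload": {"steps": [0.001, 0, 0, 0, 0, 0, 0, 0.0015, 0, 0, 0, 0, 0, 0, 0.0015, 0, 0, 0, 0, 0, 0, 0.001, 0, 0, 0, 0, 0, 0, 0, 0, 0, 0, 0, 0, 0]}}

```text
time_s: 16.15
tool_pos: [515.7, 46.9, 23.9]
tcp_rot: [0.0, 0.999, 0.046, -0.0]
ft_force: [-4.9, -3.1, 0.4]
finger_gap: 0.5
```

Emit:
{"api": "jog_arm", "payload": {"steps": [0.0005, 0, 0, 0, 0, 0, 0, 0.0005, 0, 0, 0, 0, 0, 0, 0.0005, 0, 0, 0, 0, 0, 0, 0, 0, 0, 0, 0, 0, 0]}}

```text
time_s: 16.65
tool_pos: [517.1, 47.0, 23.9]
tcp_rot: [0.0, 0.999, 0.046, -0.0]
ft_force: [-4.7, -3.8, 0.0]
finger_gap: 0.3
```

Emit:
{"api": "jog_arm", "payload": {"steps": [0.0005, 0, 0, 0, 0, 0, 0, 0.0005, 0, 0, 0, 0, 0, 0, 0.0005, 0, 0, 0, 0, 0, 0, 0, 0, 0, 0, 0, 0, 0]}}

```text
time_s: 17.15
tool_pos: [518.5, 47.1, 23.9]
tcp_rot: [0.0, 0.999, 0.046, -0.0]
ft_force: [-5.6, -2.8, 0.1]
finger_gap: 0.5
```

Emit:
{"api": "jog_arm", "payload": {"steps": [0.0005, 0, 0, 0, 0, 0, 0, 0.0005, 0, 0, 0, 0, 0, 0, 0.0005, 0, 0, 0, 0, 0, 0, 0, 0, 0, 0, 0, 0, 0]}}

```text
time_s: 17.65
tool_pos: [520.1, 47.3, 23.9]
tcp_rot: [0.0, 0.999, 0.046, -0.0]
ft_force: [-6.0, -2.6, 0.3]
finger_gap: 0.6
```

Emit:
{"api": "jog_arm", "payload": {"steps": [0.0005, 0, 0, 0, 0, 0, 0, 0.0005, 0, 0, 0, 0, 0, 0, 0.0005, 0, 0, 0, 0, 0, 0, 0, 0, 0, 0, 0, 0, 0]}}

```text
time_s: 18.15
tool_pos: [521.5, 47.4, 23.9]
tcp_rot: [0.0, 0.999, 0.046, -0.0]
ft_force: [-5.9, -3.5, 1.4]
finger_gap: 0.8
```

Emit:
{"api": "jog_arm", "payload": {"steps": [0.0005, 0, 0, 0, 0, 0, 0, 0.0005, 0, 0, 0, 0, 0, 0, 0.0005, 0, 0, 0, 0, 0, 0, 0, 0, 0, 0, 0, 0, 0]}}

```text
time_s: 18.65
tool_pos: [523.0, 47.5, 23.9]
tcp_rot: [0.0, 0.999, 0.046, -0.0]
ft_force: [-6.1, -3.7, 1.6]
finger_gap: 0.5
```

Emit:
{"api": "jog_arm", "payload": {"steps": [0.0005, 0, 0, 0, 0, 0, 0, 0.0005, 0, 0, 0, 0, 0, 0, 0.0005, 0, 0, 0, 0, 0, 0, 0, 0, 0, 0, 0, 0, 0]}}

```text
time_s: 19.15
tool_pos: [524.4, 47.6, 23.9]
tcp_rot: [0.0, 0.999, 0.046, -0.0]
ft_force: [-5.6, -4.0, 1.5]
finger_gap: 0.8
```

Emit:
{"api": "jog_arm", "payload": {"steps": [0.0005, 0, 0, 0, 0, 0, 0, 0.0005, 0, 0, 0, 0, 0, 0, 0.0005, 0, 0, 0, 0, 0, 0, 0, 0, 0, 0, 0, 0, 0]}}

```text
time_s: 19.65
tool_pos: [525.9, 47.8, 23.9]
tcp_rot: [0.0, 0.999, 0.046, -0.0]
ft_force: [-6.0, -3.5, 1.8]
finger_gap: 0.5
```

Emit:
{"api": "jog_arm", "payload": {"steps": [0.0005, 0, 0, 0, 0, 0, 0, 0.0005, 0, 0, 0, 0, 0, 0, 0.0005, 0, 0, 0, 0, 0, 0, 0, 0, 0, 0, 0, 0, 0]}}

```text
time_s: 20.15
tool_pos: [527.3, 47.9, 23.9]
tcp_rot: [0.0, 0.999, 0.046, -0.0]
ft_force: [-5.9, -2.7, 1.4]
finger_gap: 0.7
```

Emit:
{"api": "jog_arm", "payload": {"steps": [0.0005, 0, 0, 0, 0, 0, 0, 0.0005, 0, 0, 0, 0, 0, 0, 0.0005, 0, 0, 0, 0, 0, 0, 0, 0, 0, 0, 0, 0, 0]}}

```text
time_s: 20.65
tool_pos: [528.8, 48.1, 23.9]
tcp_rot: [0.0, 0.999, 0.046, -0.0]
ft_force: [-6.0, -3.6, 1.9]
finger_gap: 0.5
```

Emit:
{"api": "jog_arm", "payload": {"steps": [0.0005, 0, 0, 0, 0, 0, 0, 0.0005, 0, 0, 0, 0, 0, 0, 0.0005, 0, 0, 0, 0, 0, 0, 0, 0, 0, 0, 0, 0, 0]}}

```text
time_s: 21.15
tool_pos: [530.3, 48.2, 23.9]
tcp_rot: [0.0, 0.999, 0.046, -0.001]
ft_force: [-7.3, -4.8, 1.0]
finger_gap: 0.6
```

Emit:
{"api": "jog_arm", "payload": {"steps": [0.0005, 0, 0, 0, 0, 0, 0, 0.0005, 0, 0, 0, 0, 0, 0, 0, 0, 0, 0, 0, 0, 0]}}

```text
time_s: 21.52
tool_pos: [531.5, 48.3, 23.9]
tcp_rot: [0.0, 0.999, 0.046, -0.0]
ft_force: [-6.1, -3.3, 1.3]
finger_gap: 0.5
```

Emit:
{"api": "jog_arm", "payload": {"steps": [0.0005, 0, 0, 0, 0, 0, 0, 0.0005, 0, 0, 0, 0, 0, 0, 0.0005, 0, 0, 0, 0, 0, 0, 0, 0, 0, 0, 0, 0, 0]}}

```text
time_s: 22.02
tool_pos: [533.0, 48.4, 23.9]
tcp_rot: [0.0, 0.999, 0.046, -0.0]
ft_force: [-5.4, -3.6, 0.9]
finger_gap: 0.0
```

Emit:
{"api": "jog_arm", "payload": {"steps": [0.0005, 0, 0, 0, 0, 0, 0, 0.0005, 0, 0, 0, 0, 0, 0, 0.0005, 0, 0, 0, 0, 0, 0, 0, 0, 0, 0, 0, 0, 0]}}

```text
time_s: 22.52
tool_pos: [534.5, 48.6, 23.9]
tcp_rot: [0.0, 0.999, 0.046, -0.0]
ft_force: [-5.3, -3.2, 0.8]
finger_gap: 0.6
```

Emit:
{"api": "jog_arm", "payload": {"steps": [0.0005, 0, 0, 0, 0, 0, 0, 0.0005, 0, 0, 0, 0, 0, 0, 0.0005, 0, 0, 0, 0, 0, 0, 0, 0, 0, 0, 0, 0, 0]}}

```text
time_s: 23.02
tool_pos: [535.9, 48.7, 23.9]
tcp_rot: [0.0, 0.999, 0.046, -0.0]
ft_force: [-5.7, -4.4, 1.3]
finger_gap: 0.6
```

Emit:
{"api": "jog_arm", "payload": {"steps": [0.0005, 0, 0, 0, 0, 0, 0, 0.0005, 0, 0, 0, 0, 0, 0, 0.0005, 0, 0, 0, 0, 0, 0, 0, 0, 0, 0, 0, 0, 0]}}

```text
time_s: 23.52
tool_pos: [536.9, 48.8, 23.8]
tcp_rot: [0.0, 0.999, 0.046, -0.001]
ft_force: [-9.2, -3.7, 4.3]
finger_gap: 0.6
```

The stop is felt: 9.5 N and the motion lagging. One more small push.

Emit:
{"api": "jog_arm", "payload": {"steps": [0.0003, 0, 0, 0, 0, 0, 0, 0.0003, 0, 0, 0, 0, 0, 0, 0, 0, 0, 0, 0, 0, 0]}}

```text
time_s: 23.9
tool_pos: [537.2, 48.8, 23.8]
tcp_rot: [0.0, 0.999, 0.046, -0.001]
ft_force: [-11.4, -3.7, 5.9]
finger_gap: 0.6
```

Emit:
{"api": "jog_arm", "payload": {"steps": [0.0003, 0, 0, 0, 0, 0, 0, 0.0001, 0, 0, 0, 0, 0, 0, 0, 0, 0, 0, 0, 0, 0]}}

```text
time_s: 24.28
tool_pos: [537.3, 48.9, 23.8]
tcp_rot: [0.0, 0.999, 0.046, -0.001]
ft_force: [-12.0, -4.5, 7.3]
finger_gap: 0.3
```

Axis force is 12.4 N. I'll back off gently.

Emit:
{"api": "jog_arm", "payload": {"steps": [-0.001, 0, 0, 0, 0, 0, 0, -0.001, 0, 0, 0, 0, 0, 0, -0.001, 0, 0, 0, 0, 0, 0, -0.001, 0, 0, 0, 0, 0, 0, -0.001, 0, 0, 0, 0, 0, 0, -0.0015, 0, 0, 0, 0, 0, 0, -0.002, 0, 0, 0, 0, 0, 0, -0.003, 0, 0, 0, 0, 0, 0, 0, 0, 0, 0, 0, 0, 0]}}

```text
time_s: 25.4
tool_pos: [527.5, 48.1, 24.2]
tcp_rot: [-0.0, 0.999, 0.046, 0.0]
ft_force: [0.2, -0.8, 0.9]
finger_gap: 0.8
```

Emit:
{"api": "jog_arm", "payload": {"steps": [-0.02, 0, 0, 0, 0, 0, 0, -0.04, 0, 0, 0, 0, 0, 0, -0.03, 0, 0, 0, 0, 0, 0, 0, 0, -0.04, 0, 0, 0, 0, 0, 0, -0.05, 0, 0, 0, 0, 0, 0, -0.06, 0, 0, 0, 0, 0, 0.05, 0, 0, 0, 0, 0, 0, 0.05, 0, 0, 0, 0, 0, 0.02, 0.05, 0, 0, 0, 0, 0, 0.02, 0.05, 0, 0, 0, 0, 0, 0, 0, 0, 0, 0, 0, 0, 0, 0, 0, 0, 0, 0, 0]}}

```text
time_s: 26.9
tool_pos: [495.5, -155.5, 173.7]
tcp_rot: [-0.0, 0.999, 0.046, -0.0]
ft_force: [-0.3, -0.2, -0.2]
finger_gap: 0.3
```

Run:
```python
from cam import *
s=arm.get_state();print(s["time_s"],s["tool_pos"],s["ft_force"])
S=viewer.read_camera("scene");T=viewer.read_camera("top")
cv2.imwrite("pics/crop8.png",np.hstack([cv2.resize(S[150:300,110:270],(426,400),interpolation=cv2.INTER_CUBIC),cv2.resize(T[120:220,180:270],(360,400),interpolation=cv2.INTER_CUBIC)]))
bl=lambda im:((im[...,0].astype(int)-im[...,2]>60)*255).astype(np.uint8)
a,b=blob(bl(S),(200,185,260,230)),blob(bl(T),(195,160,230,215));print(a[:2],b[:2])
p,e=tri(a[0],b[0]);print("tab",p,e,"moved",(p-[467.2,43.8,31])[:2]@[.9958,.0919])
```

```text
26.9 [ 495.49587118 -155.49529189  173.74214407] [-0.28846432 -0.17113448 -0.20577936]
(array([227.42222222, 205.93333333]), array([224, 202,   8,   9,  45], dtype=int32)) (array([211.94117647, 179.08823529]), array([210, 176,   5,   7,  34], dtype=int32))
tab [563.26630014  51.84347527  29.87005913] 1.7730737298444392 moved 96.40201705371072
```

View pics/crop8.png

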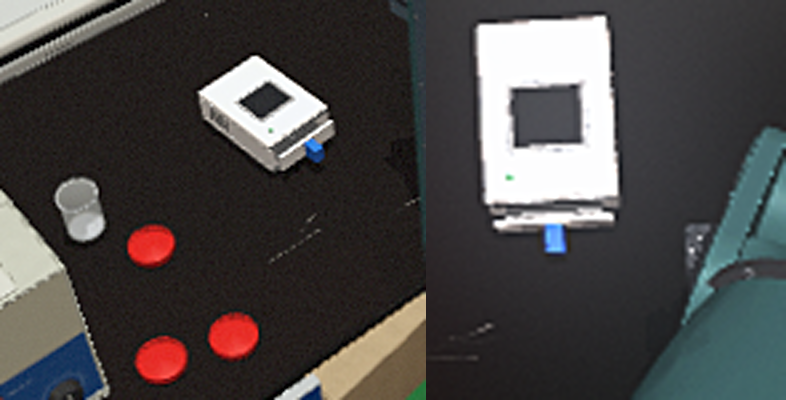

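The tray is in and holding, with the tab moved about 96 mm. I'll wait a second and re-check before handing in.

Emit:
{"api": "jog_arm", "payload": {"steps": [0, 0, 0, 0, 0, 0, 0, 0, 0, 0, 0, 0, 0, 0, 0, 0, 0, 0, 0, 0, 0, 0, 0, 0, 0, 0, 0, 0, 0, 0, 0, 0, 0, 0, 0, 0, 0, 0, 0, 0, 0, 0, 0, 0, 0, 0, 0, 0, 0, 0, 0, 0, 0, 0, 0, 0]}}

```text
time_s: 28.0
tool_pos: [495.8, -155.8, 173.9]
tcp_rot: [-0.0, 0.999, 0.046, -0.0]
ft_force: [-0.6, 0.0, 0.2]
finger_gap: 0.4
```

Run:
```python
from cam import *
from rig import finish_job
S=viewer.read_camera("scene");T=viewer.read_camera("top")
bl=lambda im:((im[...,0].astype(int)-im[...,2]>60)*255).astype(np.uint8)
p,e=tri(blob(bl(S),(200,185,260,230))[0],blob(bl(T),(195,160,230,215))[0]);m=(p-[467.2,43.8,31])[:2]@[.9958,.0919];print(p,m)
if m>70: print(finish_job())
```

```text
[563.26630014  51.84347527  29.87005913] 96.40201705371072
the job is handed in; nothing more can be done
None
```

The dish is lying flat, lid up, in the tray's nest, and the tray is latched in the reader. The job was handed in at about 28 s.

- **Placing:** I gripped the clear dish (59 mm finger gap) and lowered it into the nest. It touched the floor with about 6 N, and I released it there. In the pictures afterwards it lay flat and centred.
- **Pressing:** I pushed the tray in by its tab with closed fingers until I felt the end stop. The peak reading was about 12.4 N along the press and 14.7 N in total, and I then backed off.
- **Checks:** After I backed off, the force was near zero. The tab measured about 96 mm in, with no change between two looks about 1 s apart, and the arm was clear.
- **Small disagreements:**
  - Finger contact put the latched position nearer 93 mm than the camera's 96 mm. Both are within the latch range.
  - The two cameras differed by 2 to 4 mm on some positions.
- **Not seen:** The dish can't be seen inside the closed reader, so its final state in there was not viewed. I did not touch anything else on the bench.

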